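# Load and stamp a lens blank in the lens marker

## Task

Put the round lens blank flat and centred on the round rubber seat of the lens marker, setting it down rather than dropping it, and swing the hinged frame shut over it. Only then swing the sprung lever all the way to its stop, hold it there for half a second, and let it spring fully back. Leave the lens with the cut outline, and the white bottle behind the mat, where they are.

Things in the scene. Friction and masses are not known exactly. Their poses are not given: they have to be found in the camera images.
- marker: The lens marker: a cream-painted base 170 x 230 mm, top 40 mm above the table, fixed to it. Origin at the centre of its underside on the table. Its own x points away from its front (to the robot's far side at yaw 0), y to its left, z up. The seat and frame are on its left half, the lever on its right half. Inside the seat three ink pins rise as the lever swings; they stay below the seat's top.
- seat (a point): Centre of the top face of the black rubber seat, a round ring 50 mm in diameter (the same as the lens) standing 12 mm above the base's top. At (-20, 45, 52) mm in the marker's frame.
- frame (a joint): Angle of the retaining frame about its hinge: 0 = shut (level over the seat, about 3 mm above the lens), 1.57 = upright, 1.9 = fully open, leaning away from the seat. Starts open (1.6 to 1.85). Hinge friction (0.07 N m) keeps it where it is left; pushed down it stops at 0.
- frame_hinge (a point): Middle of the frame's hinge axis, which runs along the marker's y. At (50, 45, 72) mm in the marker's frame.
- frame_bar (a point): Middle of the outer (upper when shut) face of the frame's free cross-bar, 98 mm from the hinge axis; turns with the frame, its z pointing out of that face, which is 76 mm above the table when shut. The aluminium frame is 62 mm wide and 8 mm thick with a 34 mm window; the cross-bar spans 90 to 106 mm from the hinge, then a black tab 30 mm wide ends at 119 mm.
- lever (a joint): Angle of the sprung lever: 0 = home, 1.2 = at its stop. It grows clockwise seen from above, about a vertical axis. A spring drives it home: at the knob about 1.5 N at home and 5.6 N at the stop. Released anywhere it returns home by itself in about a second.
- lever_pivot (a point): On the lever's vertical axis, at the height of the lever arm, 55 mm above the table. At (-10, -50, 55) mm in the marker's frame.
- lever_knob (a point): Centre of the top of the lever's upright black knob, a post 16 mm in diameter, 59 to 83 mm above the table, at the end of the flat steel arm (16 mm wide, its top 58.5 mm above the table), 80 mm from the pivot axis. At home the arm points 25 degrees clockwise (seen from above) from the marker's x, at the stop 94 degrees.
- round_lens: The lens blank to be marked: a round dark-tinted disc 50 mm in diameter, its upright edge 10 mm high, its top slightly domed to 13 mm, 20 to 45 g. Origin at the centre of its flat underside. It starts flat on the cork mat, dome up, in one of two places 84 mm apart.
- edged_lens: The other lens on the mat, of the same material, cut to a spectacle outline: a rounded rectangle 36 x 52 mm, 6 mm thick (long side along its own y). Origin at the centre of its underside. Leave it.
- mat: Thin cork mat 100 x 180 mm, 6 mm thick, fixed to the table; origin at the centre of its underside. The two lenses lie on it side by side along its y.
- spray: Closed white bottle, 40 mm in diameter and 110 mm tall, standing just beyond the mat's far (+x) edge. Origin at the centre of its underside. Leave it.

How it is judged (in metres and radians):
On the way, in this order (a step that is already met when the one before it is completed fails the run):
1. the round lens lies flat and centred on the seat, released (distance between round_lens and seat below 0.007 m and angle between round_lens's own z axis and vertical below 0.1 rad and contact force between round_lens and the fingers below 0.1 N), for 0.2 s.
2. the frame is shut over the lens (value of joint frame below 0.06 rad and distance between round_lens and seat below 0.007 m), for 0.2 s.
3. the lever is held at its stop with the frame shut over the lens (all of step 2 and value of joint lever above 1.12 rad), for 0.3 s.
4. the lever is back home (value of joint lever below 0.06 rad), for 0.1 s.
At the end, for the whole second after the job is handed in: The round lens lies flat and at rest on the seat within 7 mm of its centre, the frame is shut (within 0.06 rad), and the lever is home (within 0.06 rad) after having been held at its stop (beyond 1.12 of 1.2 rad) for 0.3 s with the frame shut (all of step 2 and angle between round_lens's own z axis and vertical below 0.1 rad and linear speed of round_lens below 0.02 m/s and value of joint lever below 0.06 rad); the robot touches nothing.
It fails at once if the lever was swung more than 0.5 rad while the frame was not shut (value of joint lever above 0.5 rad and value of joint frame above 0.15 rad).
It fails at once if the round lens was dropped (falling faster than 0.45 m/s, about 1 cm, out of the fingers) (linear speed of round_lens above 0.45 m/s and contact force between round_lens and the fingers below 0.01 N).
It fails at once if the cut lens was moved more than 30 mm (distance of edged_lens from where it was at the start of the episode above 0.03 m).
It fails at once if the white bottle was moved more than 40 mm or tipped (distance of spray from where it was at the start of the episode above 0.04 m or angle between spray's own z axis and vertical above 0.5 rad).
It also fails if it takes over 72 s, if anything falls off the work surface, if the arm or the gripper's body presses on something with over 40 N, if the wrist force passes 120 N, or if a joint passes its speed limit or range.

## Robot

A 6-joint arm with a two-finger parallel gripper is mounted at the origin on the work surface. World frame = base frame: x ahead of the robot, y to its left, z up, the work surface at z = 0. Lengths are in m, angles in degrees, forces in N, time in s.
With the tool pointing down it reaches from about 0.425 to 0.95 m from the base axis. Payload 3.5 kg.
Tool frame: the origin (TCP) lies at the very end of the fingers, on their centre line; the grasp point (between the pads) lies ctrl.grip_depth behind it (ctrl.grip_depth is the distance from the TCP to the grasp point, in m); z points along the fingers, y is the line along which they close (so a half turn about z gives the same grasp; the last joint's range is limited). The gripper opens to 85 mm and grips with 20 to 120 N. Pads are 22 mm wide; open, the fingers measure 114 mm over their backs; the gripper's body (76 mm by 85 mm) begins 54 mm behind the grasp point. The pads swing forward as they close: fully open they stand 13 mm farther back than shut.
Start: joints at [57.582, 16.404, 90.338, -0, 73.258, -8.594], TCP at [0.273, 0.617, 0.231] pointing down, gripper open.
Joint ranges: [-158.93, 158.93], [-51.34, 127.21], [12.03, 142.37], [-87.48, 267.48], [13.55, 161.25], [-162.69, 162.69]. Speed limits (degrees/s): [159.86, 159.86, 180, 180, 180, 180].

## Interface

Orientations are given as [roll, pitch, yaw] about the fixed x, y, z axes, in that order (R = Rz(yaw) Ry(pitch) Rx(roll)).
In Python, from rig import ctrl, eyes, effector, solve_ik gives the robot as it stands (ctrl), with the cameras (eyes), the gripper (effector) and the kinematics as plain functions. Calls block until the motion is done:
- ctrl.goto(position, orientation): joint-space move of the TCP to a pose.
- ctrl.servo_line(position, frame=None, velocity=0.15): straight line of the TCP; frame=None keeps the orientation; velocity is the mean speed in m/s.
- ctrl.move_j(angles): joint-space move.
- effector.grip(opening, newtons=None): finger opening in m; newtons is the grip in N (None keeps the last); returns when the fingers have stopped.
- ctrl.wait(seconds).
- solve_ik(position, orientation): joint angles nearest the present ones, or None.
- eyes.camera(name): name is "side" or "top" or "wrist"; returns the picture (420x560x3 uint8, blue, green, red); there is no depth.
- eyes.camera_info(name): a dict with "fx", "fy", "cx", "cy" (pixels), "cam_to_world" (4x4, takes a point from camera to world coordinates); the wrist camera has in their place "mount" (4x4, takes a point from camera to tool coordinates, whose origin is the TCP and whose axes are the flange's). Camera axes: x right, y down, z forward; pixel columns grow to the right and rows downward; lengths in m; the calibration is good to about 2 mm. A picture is of the moment at which its call begins: read the wrist's pose just before it. camera_info takes no time and is no camera call.
A pose or a line that the arm cannot do raises ctrl.PlanningError and nothing moves.
- ctrl.hand_in(): hands the job in; it is judged then, once.
Readings, each from a call of its own:
- ctrl.get_time(): time.
- ctrl.get_q(): joint angles.
- ctrl.get_qvel(): joint speeds.
- ctrl.get_effort(): joint torques, N m.
- ctrl.get_eef_pos(): TCP position.
- ctrl.get_orientation(): TCP orientation.
- ctrl.get_ft_force(): force on the tool from outside, world axes, zero at the start.
- ctrl.get_ft_torque(): the same for the moment, N m.
- ctrl.get_finger_gap(): finger opening in m.
- ctrl.get_grip_force(): force on a finger pad.
Only numpy, scipy, OpenCV 4.12 (cv2) and the standard library are available. Lean on these libraries where they do the work, as an engineer would, in place of code of your own. Each camera call takes 0.05 s, during which the arm holds its last target. There are 200 camera calls.

## Working session

There is one attempt and no reset: what is moved stays moved. The work goes in short steps, each a Python script; the robot and the scene stay as the last script left them, time stands still between calls to the robot, and variables do not carry over. Pictures are saved under pics/ and viewed, at most 10 in all, crops included, and the job is handed in when it is done.

```bash
mkdir -p pics; ls
python3 - <<'E'
from rig import ctrl, eyes, effector, solve_ik
import cv2,numpy as np
np.set_printoptions(precision=4,suppress=True)
for n in ("top","side"):
    cv2.imwrite(f"pics/{n}0.png",eyes.camera(n)); print(n,eyes.camera_info(n))
print(eyes.camera_info("wrist"),ctrl.grip_depth,ctrl.get_orientation(),ctrl.get_time())
E
```

```text
pics
rig.py
top {'fx': 453.1132137051305, 'fy': 453.1132137051305, 'cx': 280.5352859916993, 'cy': 204.95282896865476, 'cam_to_world': array([[ 0.0206, -0.9947,  0.1007,  0.4699],
       [-0.9997, -0.0216, -0.0089,  0.0588],
       [ 0.011 , -0.1005, -0.9949,  0.9389],
       [ 0.    ,  0.    ,  0.    ,  1.    ]])}
side {'fx': 519.7953313835018, 'fy': 519.7953313835018, 'cx': 284.63837516510216, 'cy': 217.59647771778737, 'cam_to_world': array([[ 0.9351, -0.2314,  0.2685,  0.26  ],
       [-0.3539, -0.6498,  0.6727, -0.6766],
       [ 0.0188, -0.724 , -0.6895,  0.8544],
       [ 0.    ,  0.    ,  0.    ,  1.    ]])}
{'fx': 307.9379775125301, 'fy': 307.9379775125301, 'cx': 277.8184259047851, 'cy': 208.53135574955672, 'mount': array([[-0.0006, -0.9646, -0.2636,  0.0671],
       [ 1.    , -0.0008,  0.0009, -0.0001],
       [-0.0011, -0.2636,  0.9646, -0.1416],
       [ 0.    ,  0.    ,  0.    ,  1.    ]])} 0.0187 [-179.8767   -0.0179  156.1788] 0.1
```

View pics/top0.png

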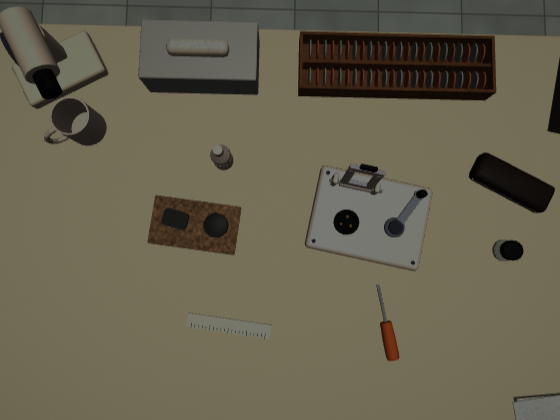

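View pics/side0.png

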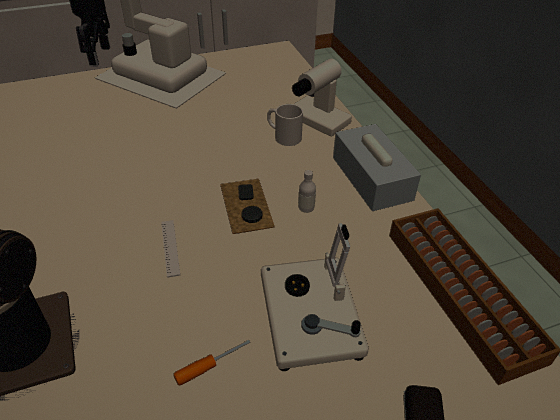

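The top view shows the round lens at about (216,225), the cut lens at (175,219) and the bottle at (222,156). The marker has its seat at (346,222), pivot at (396,228), knob at (421,194) and the open frame near (362,178). The side view agrees. Next I'll measure from both views.

```bash
cat > h.py <<'E'
import cv2,numpy as np
from rig import ctrl, eyes, effector, solve_ik
from scipy.spatial.transform import Rotation as R
np.set_printoptions(precision=4,suppress=True)
def pose(name):
    i=eyes.camera_info(name)
    if name!="wrist": return i,np.array(i["cam_to_world"])
    T=np.eye(4);T[:3,:3]=R.from_euler('xyz',ctrl.get_orientation(),degrees=True).as_matrix();T[:3,3]=ctrl.get_eef_pos()
    return i,T@np.array(i["mount"])
def ray(i,T,px,z):
    px=np.atleast_2d(np.asarray(px,float))
    d=np.c_[(px[:,0]-i["cx"])/i["fx"],(px[:,1]-i["cy"])/i["fy"],np.ones(len(px))]@T[:3,:3].T
    return T[:3,3]+d*((z-T[2,3])/d[:,2])[:,None]
def blobs(mask,amin):
    cs,_=cv2.findContours(mask.astype(np.uint8)*255,cv2.RETR_EXTERNAL,cv2.CHAIN_APPROX_NONE)
    return [c[:,0,:] for c in cs if cv2.contourArea(c)>amin]
def rect(p):
    (cx,cy),(w,h),a=cv2.minAreaRect((p[:,:2]*1000).astype(np.float32)); return np.array([cx,cy,w,h,a])
E
python3 - <<'E'
from h import *
for n,roi,blk in (("top",(290,150,450,285),(320,195,375,245)),("side",(250,240,380,375),(275,265,325,305))):
    im=cv2.imread(f"pics/{n}0.png"); i,T=pose(n); hsv=cv2.cvtColor(im,cv2.COLOR_BGR2HSV)
    x0,y0,x1,y1=roi; print(n,"base px",im[260,330] if n=="top" else im[340,280],"table",im[300,330] if n=="top" else im[330,200])
    S=hsv[y0:y1,x0:x1]; m=(S[...,1]<60)&(S[...,2]>120)
    for c in blobs(m,2000): print(" base",rect(ray(i,T,c+[x0,y0],.04)))
    x0,y0,x1,y1=blk; g=im[y0:y1,x0:x1].max(2)<70
    for c in blobs(g,150): print(" seat",rect(ray(i,T,c+[x0,y0],.052)))
    x0,y0,x1,y1=(145,190,245,258) if n=="top" else (218,175,276,235)
    g=im[y0:y1,x0:x1].max(2)<55
    for c in blobs(g,80): print(" lens z.016/.012",rect(ray(i,T,c+[x0,y0],.014)))
im=cv2.imread("pics/top0.png");i,T=pose("top")
print("bottle top",ray(i,T,(217,150),.11),"knob",ray(i,T,(421,194),.083),"pivot",ray(i,T,(396,228),.06))
a=cv2.resize(im[150:280,290:450],None,fx=4.5,fy=4.5,interpolation=2);cv2.imwrite("pics/c1.png",a)
E
```

```text
top base px [ 89 112 118] table [ 88 111 117]
 base [543.6718 -95.1962 150.8723 145.9077  78.9155]
 seat [528.8317 -77.3814  47.1778  49.2941   1.2038]
 lens z.016/.012 [520.578  183.3516  50.8293  50.1127  46.6452]
 lens z.016/.012 [529.6245 266.3609  53.8229  41.1613  73.88  ]
side base px [ 94 110 119] table [ 85 104 120]
 seat [527.504  -81.7037  55.5535  47.6081  69.2405]
 lens z.016/.012 [518.0436 181.4533  55.1238  49.623   70.4522]
 lens z.016/.012 [529.2111 263.5212  57.6972  36.7553  72.9836]
bottle top [[0.6538 0.1716 0.11  ]] knob [[ 0.5833 -0.2166  0.083 ]] pivot [[ 0.5186 -0.1745  0.06  ]]
```

Run:
```python
from h import *
ctrl.goto([.519,.182,.13],[180,0,84]); 
i,T=pose("wrist"); im=eyes.camera("wrist"); cv2.imwrite("pics/w1.png",im)
for c in blobs(im.max(2)<50,800): print("lens",rect(ray(i,T,c,.016)),c.mean(0),len(c))
print(ctrl.get_q())
ctrl.goto([.54,-.12,.30],[180,0,168])
i,T=pose("wrist"); im2=eyes.camera("wrist"); cv2.imwrite("pics/w2.png",im2); np.save("T2.npy",T)
for c in blobs(im2.max(2)<60,100): print("blk",rect(ray(i,T,c,.052)),c.mean(0))
print(ctrl.get_q(),ctrl.get_time())
cv2.imwrite("pics/w12.png",np.hstack([cv2.resize(im,(400,300)),cv2.resize(im2,(400,300))]))
```

```text
lens [506.6597  43.1363 186.475  591.0869  83.9366] [278.6239 354.5801] 1755
[  8.8392   6.8819 112.6903   0.0095  60.3876  14.7498]
blk [682.6372 -87.1479  43.5187  16.823   77.9526] [321.1053 273.5   ]
blk [ 770.4421 -164.3271  900.217   311.3513   77.9034] [257.0156 346.0706]
blk [ 590.6197 -224.1662   16.0773   22.2546   32.6655] [208.575 231.725]
blk [ 480.7648 -395.5667   36.5728   45.6954    5.7591] [ 56.0319 178.5319]
blk [529.2123 -77.2036  46.582   46.4837  77.9755] [308.3048 163.7429]
blk [523.5832 219.9545  28.3562  30.9275  77.9896] [549.7326 108.4651]
blk [516.1877 156.8174  48.7935  42.7248  77.994 ] [496.9196 112.5179]
[ -22.983    -1.6804  103.1801    0.007    78.5527 -101.0163] 3.8083
```

View pics/w12.png

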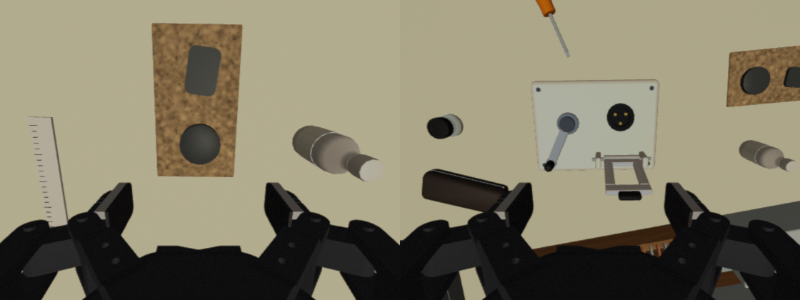

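The left picture shows the round lens at about (280,203) px and the cut lens at (284,100). The right one shows the marker from above: seat (308,164), pivot about (235,172), knob (209,232), frame open.

Run:
```python
from h import *
im=cv2.imread("pics/w1.png"); ctrl_i=eyes.camera_info("wrist")
Tt=np.eye(4);Tt[:3,:3]=R.from_euler('xyz',[180,0,84],degrees=True).as_matrix();Tt[:3,3]=[.519,.182,.13];T=Tt@np.array(ctrl_i["mount"])
hsv=cv2.cvtColor(im,cv2.COLOR_BGR2HSV)
x0,y0,x1,y1=212,34,338,246
for c in blobs((hsv[y0:y1,x0:x1,1]<60)&(im[y0:y1,x0:x1].max(2)<110),800): print("lens",rect(ray(ctrl_i,T,c+[x0,y0],.014)),c.mean(0)+[x0,y0])
im=cv2.imread("pics/w2.png");T=np.load("T2.npy");hsv=cv2.cvtColor(im,cv2.COLOR_BGR2HSV)
print(hsv[140,260],hsv[60,260])
x0,y0,x1,y1=175,100,380,260;S=hsv[y0:y1,x0:x1]
t=(int(hsv[140,260,1])+int(hsv[60,260,1]))/2
for c in blobs((S[...,1]<t)&(S[...,2]>120),2000):
    p=ray(ctrl_i,T,c+[x0,y0],.04); print("base",rect(p))
    # near edge (low row) for yaw: topmost contour px per column
    c=c+[x0,y0]; e=[[u,c[c[:,0]==u,1].min()] for u in range(195,355)]
    q=ray(ctrl_i,T,e,.04);k=np.polyfit(q[:,1],q[:,0],1); print("front edge yaw",-np.degrees(np.arctan(k[0])),"rms",np.std(q[:,0]-np.polyval(k,q[:,1])))
g=cv2.cvtColor(im,cv2.COLOR_BGR2GRAY)
x0,y0,x1,y1=285,140,332,188
for th in(70,90,110):
  for c in blobs(g[y0:y1,x0:x1]<th,300): print("seat",rect(ray(ctrl_i,T,c+[x0,y0],.052)))
```

```text
lens [520.9586 184.1578  48.8711  47.5527  83.9508] [279.5385 201.5641]
lens [532.4053 267.0643  50.7047  34.449   74.7792] [283.0765  98.5561]
[ 34  23 175] [ 24  53 173]
base [ 541.3894 -125.4292  219.3322  161.4225   78.7481]
front edge yaw -11.232800598269337 rms 0.00035900934084623197
seat [529.2391 -77.0801  46.8599  46.4844  77.9836]
seat [529.8602 -77.1813  46.8051  47.8708  78.5845]
seat [529.2961 -77.0674  46.8051  49.049   78.5846]
```

Run:
```python
from h import *
ctrl.goto([.5208,.184,.10],[180,0,84]); effector.grip(.058,25); print(ctrl.grip_depth,ctrl.get_finger_gap())
ctrl.servo_line([.5208,.184,.014],velocity=.1); ctrl.wait(.2)
f0=np.array(ctrl.get_ft_force()); print(f0); z=.014
while z>-.004:
    z-=.001; ctrl.servo_line([.5208,.184,z],velocity=.02); f=np.array(ctrl.get_ft_force())-f0
    if abs(f[2])>2: break
print("contact",z,f,ctrl.get_eef_pos(),ctrl.get_time())
cv2.imwrite("pics/w3.png",eyes.camera("wrist"))
```

```text
0.0187 0.058138145877286884
[ 0.4103 -0.2512 -0.4117]
contact 0.0009999999999999966 [-1.3952 -0.2919  3.0582] [0.5211 0.184  0.0014] 10.4167
```

View pics/w3.png

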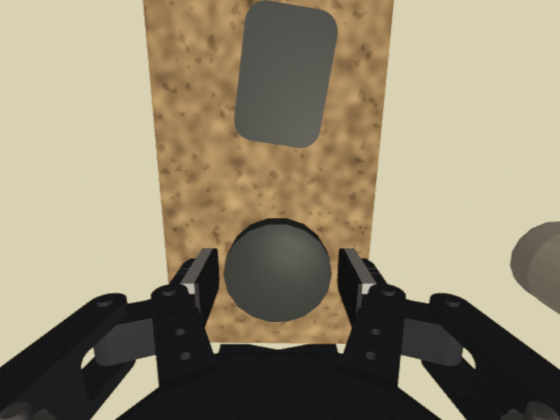

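The lens is centred between the pads at (277,270), and the fingertips touch the mat at TCP z = 1.4 mm. I'll grip it and carry it over.

Run:
```python
from h import *
ctrl.servo_line([.5208,.184,.0042],velocity=.03); effector.grip(.045,25)
print(ctrl.get_finger_gap(),ctrl.get_grip_force(),ctrl.get_eef_pos())
zl=ctrl.get_eef_pos()[2]-.006
ctrl.servo_line([.5208,.184,.16],velocity=.15)
print(ctrl.get_finger_gap(),ctrl.get_grip_force())
S=[.5293,-.0772]; o=[180,0,168.8]
ctrl.goto(S+[.16],o)
ctrl.servo_line(S+[.060],velocity=.1); ctrl.wait(.2); f0=np.array(ctrl.get_ft_force()); z=.052+zl+.003
print(ctrl.get_eef_pos(),ctrl.get_grip_force())
while z>.052+zl-.003:
    z-=.0005; ctrl.servo_line(S+[z],velocity=.02); f=np.array(ctrl.get_ft_force())-f0
    if f[2]>2: break
print("contact",z,.052+zl,f,ctrl.get_eef_pos(),ctrl.get_orientation(),ctrl.get_time())
cv2.imwrite("pics/w4.png",eyes.camera("wrist"))
```

```text
0.047488027162448265 25.92419180837169 [0.521  0.184  0.0043]
0.047306065543855774 25.79087112810157
[ 0.5298 -0.0774  0.0607] 25.78886837231039
contact 0.04984568151854095 0.05034568151854095 [-2.27   -0.5933  5.8891] [ 0.5293 -0.0772  0.0503] [179.9996  -0.0168 168.8021] 17.2333
```

View pics/w4.png

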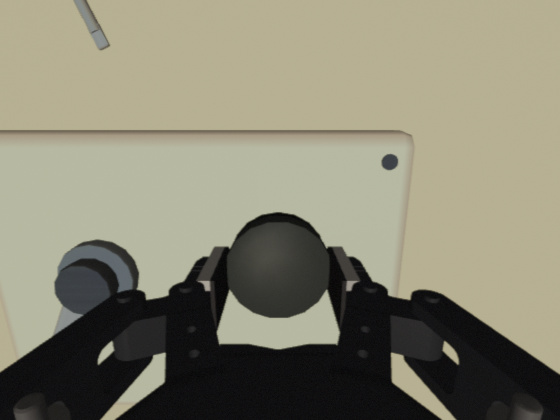

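The lens rests on the seat: contact came at the expected height, with the lens at (278,265) between the pads. Next I'll release, back off and check.

Run:
```python
from h import *
effector.grip(.051); effector.grip(.062); 
S=[.5293,-.0772]
ctrl.servo_line(S+[.165],velocity=.12); ctrl.wait(.1)
i,T=pose("wrist"); im=eyes.camera("wrist"); cv2.imwrite("pics/w5.png",im)
u=T[:3,:3].T@(np.array(S+[.065])-T[:3,3]); u=u[:2]/u[2]*i["fx"]+[i["cx"],i["cy"]]; x0,y0=(u-45).astype(int)
g=im[y0:y0+90,x0:x0+90].max(2)
for th in(75,95):
    for c in blobs(g<th,500): print("lens",rect(ray(i,T,c+[x0,y0],.062)),c.mean(0)+[x0,y0])
t=eyes.camera("top"); cv2.imwrite("pics/top5.png",t); print(ctrl.get_time())
```

```text
lens [527.2192 -76.2917  47.597   49.1295  78.7397] [277.7394 207.5455]
lens [527.7631 -76.8587  49.2616  49.1209  29.3276] [277.7126 207.5808]
19.075
```

View pics/w5.png

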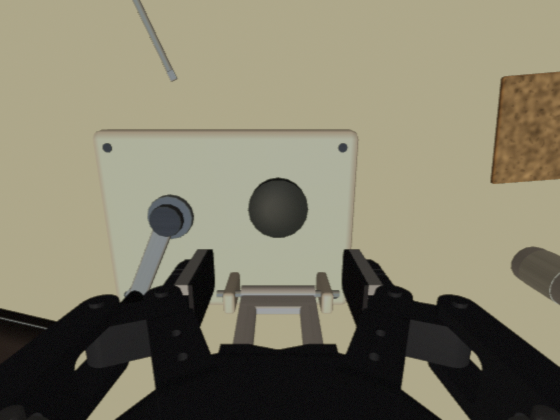

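The lens sits at (278,207), covering the seat, and the cast rays put it about 2 mm from centre. Now the frame.

```bash
cat >> h.py <<'E'
YAW=-11.2
RM=R.from_euler('z',YAW,degrees=True).as_matrix()
M0=np.array([.5293,-.0772,0])-RM@np.array([-.020,.045,0])
def W(x,y,z): return list(M0+RM@np.array([x,y,z])/1000)
E
python3 - <<'E'
from h import *
o=[180,0,168.8]
p=ctrl.get_eef_pos(); ctrl.servo_line([p[0],p[1],.26],velocity=.2); effector.grip(0.0)
ctrl.goto(W(115,45,260),o); ctrl.servo_line(W(115,45,166),velocity=.15)
ctrl.wait(.1); f0=np.array(ctrl.get_ft_force())
ctrl.servo_line(W(66,45,166),velocity=.08)
print(np.array(ctrl.get_ft_force())-f0)
for ph in np.arange(1.45,-.01,-.145):
    r=98+4*(1-ph/1.45)
    fx=50-r*np.cos(ph)+4*np.sin(ph); fz=72+r*np.sin(ph)+4*np.cos(ph)
    ctrl.servo_line(W(fx+11,45,fz-1),velocity=.08)
    f=np.array(ctrl.get_ft_force())-f0; print(round(ph,2),f)
z=75.
while f[2]<8 and z>72: z-=.5; ctrl.servo_line(W(fx+11,45,z),velocity=.03); f=np.array(ctrl.get_ft_force())-f0
print(z,f,ctrl.get_eef_pos(),ctrl.get_time())
ctrl.servo_line(W(fx+11,45,170),velocity=.2)
cv2.imwrite("pics/s6.png",np.hstack([cv2.resize(eyes.camera("wrist"),(400,300)),cv2.resize(eyes.camera("side")[210:390,230:470],(400,300))]))
E
```

```text
[ 0.1124  1.0496 -0.4214]
1.45 [-0.2538  0.0269 -0.7822]
1.3 [-0.7212  0.205  -0.0333]
1.16 [-0.9845  0.1518 -0.0432]
1.01 [-0.0951 -0.0367  1.0198]
0.87 [ 0.2671  0.1819 -0.6548]
0.72 [-0.1368 -0.2681  0.7584]
0.58 [1.0236 0.5877 0.292 ]
0.43 [-0.1873  0.7813  0.1872]
0.29 [-0.6327  0.5485  1.0843]
0.14 [-0.0629  0.2554  0.5405]
-0.0 [1.394  0.166  4.8933]
74.0 [-1.9082  0.4677  8.9848] [ 0.5101 -0.0736  0.0758] 26.675
```

View pics/s6.png

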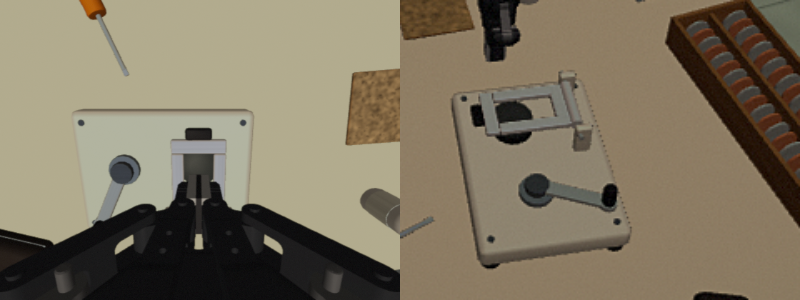

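The side view shows the frame shut level over the lens, and the contact force rose at bar height. Now the lever.

```bash
cat > lev.py <<'E'
from h import *
def at(s,z): # s: lever angle, gripper straddling the knob
    a=np.radians(-25)-s
    return W(-10+80*np.cos(a),-50+80*np.sin(a),z),[180,0,np.degrees(a)+YAW+180]
p,o=at(0,160); ctrl.goto(p,o); effector.grip(.032,60)
ctrl.servo_line(at(0,100)[0],velocity=.15); ctrl.wait(.1); f0=np.array(ctrl.get_ft_force())
ctrl.servo_line(at(0,63)[0],velocity=.06); print("down",np.array(ctrl.get_ft_force())-f0,ctrl.get_eef_pos())
def ft(s):
    a=np.radians(-25)-s; t=RM@[np.sin(a),-np.cos(a),0]   # clockwise tangent
    return -(np.array(ctrl.get_ft_force())-f0)@t
s=0; F=0
while s<1.2: s+=.1; ctrl.servo_line(*at(s,63),velocity=.07); F=ft(s); print(round(s,2),round(F,1))
while s<1.45 and F<14: s+=.02; ctrl.servo_line(*at(s,63),velocity=.04); ctrl.wait(.05); F=ft(s); print(round(s,2),round(F,1))
ctrl.wait(.7); print("held",ft(s),ctrl.get_eef_pos(),ctrl.get_finger_gap(),ctrl.get_time())
np.save("s.npy",s); cv2.imwrite("pics/t7.png",np.hstack([cv2.resize(eyes.camera("side")[210:390,230:470],(400,300)),cv2.resize(eyes.camera("top")[150:285,290:470],(400,300))]))
E
python3 lev.py
```

```text
down [-0.1439  0.7426  0.1133] [ 0.5854 -0.2197  0.063 ]
0.1 1.0
0.2 2.1
0.3 2.1
0.4 2.2
0.5 3.5
0.6 2.6
0.7 3.3
0.8 3.8
0.9 3.9
1.0 4.2
1.1 4.6
1.2 5.3
1.22 4.5
1.24 5.1
1.26 5.3
1.28 5.6
1.3 4.1
1.32 9.5
1.34 12.3
1.36 16.6
held 16.422260277493763 [ 0.4925 -0.2465  0.0635] 0.03222336529007784 36.2333
```

View pics/t7.png

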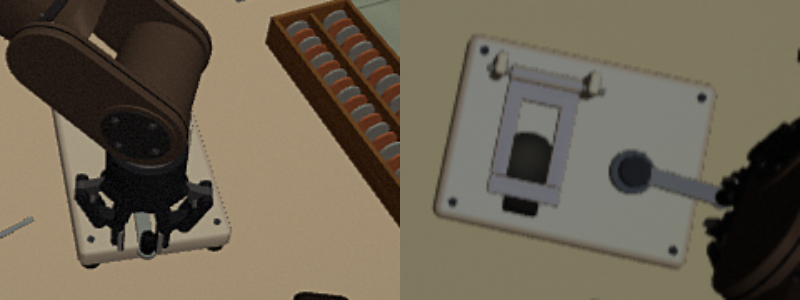

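The force rose sharply at the stop and the lever points sideways, held there with the frame shut over the lens. Now I'll ride it back home.

Run:
```python
src=open('lev.py').read().split("p,o=at(0")[0]; exec(src)
s=float(np.load("s.npy"))
for t in np.linspace(s,0,14)[1:]: ctrl.servo_line(*at(t,63),velocity=.1)
ctrl.wait(.5); effector.grip(.045); print(ctrl.get_ft_force())
ctrl.servo_line(at(0,180)[0],velocity=.15); ctrl.goto(W(60,-200,260),[180,0,130]); ctrl.wait(.5)
im=eyes.camera("top"); i,T=pose("top")
g=im[195:245,320:375].max(2)<70
print([rect(ray(i,T,c+[320,195],.06)) for c in blobs(g,100)],ctrl.get_time())
cv2.imwrite("pics/t8.png",np.hstack([cv2.resize(eyes.camera("side")[170:390,200:493],(400,300)),cv2.resize(im[140:290,140:440],(400,300))]))
```

```text
[0.1089 0.4084 0.7104]
[array([531.6346, -81.4736,  35.3828,  41.7924,  78.6671])] 42.575
```

View pics/t8.png

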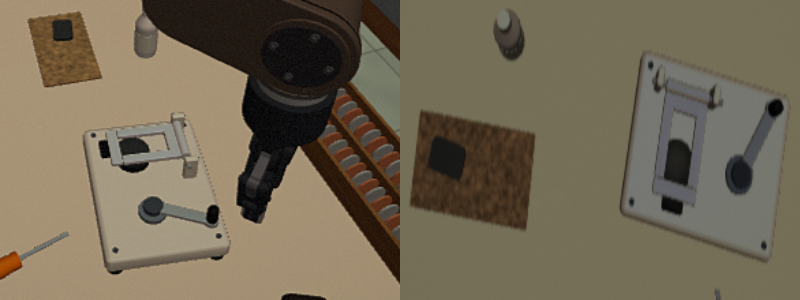

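The lever is home, the frame is shut over the lens, and the cut lens and bottle haven't moved. The gripper is clear of everything, so I'll hand in.

```bash
python3 -c "
from rig import ctrl, eyes, effector, solve_ik
print(ctrl.hand_in())"
```

```text
the job is handed in; nothing more can be done
None
```

I finished all the steps and handed the job in at about 43 s; no verdict came back. The round lens is on the seat about 2 mm from centre by measurement, the frame is shut, the lever was held at its stop for 0.7 s and is back home, and the cut lens and bottle look unmoved.

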